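# Sort the loose drive punches into the rack by length

### The arm

A 6-joint arm with a two-finger parallel gripper is mounted at the origin on a cart in front of the work surface, level with it; the furniture and walls round the work are solid. World frame = base frame: x ahead of the robot, y to its left, z up, the work surface at z = 0. Lengths are in m, angles in rad, forces in N, time in s.
With the tool pointing down it reaches from about 0.225 to 0.875 m from the base axis. Payload 3.4 kg.
Tool frame: the origin (TCP) lies on the centre line of the jaws, within the pads' length; the fingertips stand 17 mm ahead of it and the grasp point (between the pads) lies 2 mm behind it (nose_length is the distance from the TCP to the fingertips, in m); z points along the fingers, y is the line along which they close (so a half turn about z gives the same grasp; the last joint's range is limited). The gripper opens to 85 mm and grips with 20 to 120 N. Pads are 22 mm wide; open, the fingers measure 114 mm over their backs; the gripper's body (76 mm by 85 mm) begins 54 mm behind the grasp point. The pads swing forward as they close: fully open they stand 13 mm farther back than shut.
Start: joints at [-1.378, 0.276, 1.505, -0, 1.361, -0.121], TCP at [0.177, -0.547, 0.248] pointing down, gripper open.
Joint ranges: [-2.89, 2.89], [-0.75, 2.08], [0.22, 2.7], [-1.18, 4.32], [0.11, 2.71], [-2.7, 2.7]. Speed limits (rad/s): [2.57, 2.57, 3.14, 3.14, 3.14, 3.14].

### API

Orientations are given as a unit quaternion [w, x, y, z].
In Python, from rig import get_state, get_image, sign_off, find_in, place_of, nose_length gives the robot as it stands.
- The arm moves only by the tool apply_moves, never from a script. Its argument "deltas" is one flat list of numbers, 5 for each row, row after row: the finger opening in mm, from 0 to 85.4, then the shift along the tool's x, y, z in mm, then the turn about the tool's z in degrees. A call has 1 to 12 rows; each row is the pose to reach, as a shift and turn from the pose commanded when the call began, along the tool's axes at that moment; what a row does not reach only later rows make up. A row lasts 1/12 s, in which the tool goes at most 41.7 mm and 7.16 degrees, less where a joint would pass 70% of its speed; a pose out of reach is approached as far as the arm can. A call with a gripper value outside its range is refused whole. The fingers move at their own pace and stop on an object; "squeeze" is the grip in N (left out, the last holds). Time passes only in rows, so rows that repeat a pose let the fingers close. It gives the time, the measured TCP pose, the force, the opening and the grip force at its end, in the units of the state.
- get_state(): the state, without advancing time (a new reading comes with each control period).
- get_image(name): name is "side" or "top" or "wrist"; returns a dict with "frame" (420x560x3 uint8, red, green, blue), "K" (3x3 intrinsics, pixels), "k1" (the pictures are not rectified: a ray, as slopes to the right and down, at radius r is drawn at 1 + k1 r^2 times it, then the intrinsics apply), "position" and "orientation" of the camera in the world. Camera axes: x right, y down, z forward; pixel columns grow to the right and rows downward; lengths in m; the calibration is good to about 2 mm. A picture is of the moment at which its call begins. There is no depth.
- sign_off(): hands the job in; it is judged then, once.
Trained networks look in a picture, given as the dict that the camera call returned (one of the last four; its "shot" number tells which), for a name from the list of things; names that differ only in an ending like _2 or _b are one class to them, and where a whole thing is asked for, a point or a joint stands for the part that bears it (a point fixed in the world has none). Each returns a list of dicts, best first, with "score" (0 to 1); they miss things now and then, are a little off and sometimes report something else, mostly with a low value. They report only what shows in the picture. A call takes as long as a camera call.
- find_in(query, picture): "point" ([column, row] in pixels, amid what is visible of it).
- place_of(query, picture): "point" ([column, row] in pixels: a listed point, or the origin of a listed thing).
The state is a dict: "clock": time; "qpos": joint angles; "qd": joint speeds; "effort": joint torques, N m; "position": TCP position; "ee_rot": TCP orientation; "contact_force": force on the tool from outside, world axes, zero at the start; "moment": the same for the moment, N m; "width": finger opening in m; "gripper_force": force on a finger pad.
Only numpy, scipy, OpenCV 4.12 (cv2) and the standard library are available. Lean on these libraries where they do the work, as an engineer would, in place of code of your own. Each camera call takes 0.05 s, during which the arm holds its last target. There are 200 camera calls.

### The job

Two drive punches, one short and one long, are lying loose on the cobbler's bench. Put them away in the low wooden rack: lay the short one in a free slot of the row with the short slots and the long one in a free slot of the row with the long slots, each down flat on the slot's floor. Either end may point either way.

Things in the scene. Friction and masses are not known exactly. Their poses are not given: they have to be found in the camera images.
- short_punch: Loose steel drive punch for leather, the shorter one: 60 mm long, about 60 to 130 g. Octagonal shank 16 mm across flats; the last 16 mm taper to a round nose 8 mm across (+x end), dark band near the other end. Lies on a flat. Origin on its axis at mid length, 8 mm above what it lies on; x along the punch. Grip across the shank at the origin from above.
- long_punch: Loose steel drive punch for leather, the longer one: 95 mm long, about 100 to 200 g. Octagonal shank 16 mm across flats; the last 16 mm taper to a round nose 8 mm across (+x end), dark band near the other end. Lies on a flat. Origin on its axis at mid length, 8 mm above what it lies on; x along the punch. Grip across the shank at the origin from above.
- short_row (a point): Short row of the low fixed light-wood rack (220 x 137 x 14 mm): point on the floor of its middle slot, 6 mm above the bench. x along the slot, y toward the next slots. Slots 82 mm long, 31 mm wide, at y = -42 (filled by a fixed punch), 0 and +42 mm (free, robot's side). Walls 7 mm thick end the slots; 11 mm wide teeth, 7 mm above the floor, part only their last 18 mm; the middle is open.
- long_row (a point): Long row of the low fixed light-wood rack (220 x 137 x 14 mm): point on the floor of its middle slot, 6 mm above the bench. x along the slot, y toward the next slots. Slots 117 mm long, 31 mm wide, at y = -42 (filled by a fixed punch), 0 and +42 mm (free, robot's side). Walls 7 mm thick end the slots; 11 mm wide teeth, 7 mm above the floor, part only their last 22 mm; the middle is open.

How it is judged:
At the end, for the whole second after the job is handed in: The short punch lies at rest in a free slot of the short row and the long punch in a free slot of the long row: origin within 14 mm of the slot's middle along the slot and 10 mm across it, axis 4 to 12 mm above the slot floor (8 mm when lying flat), in line with the slot within 15 degrees (x of short_punch in the frame of short_row between -0.014 and 0.014 m and (y of short_punch in the frame of short_row between -0.01 and 0.01 m or y of short_punch in the frame of short_row between 0.032 and 0.052 m) and z of short_punch in the frame of short_row between 0.004 and 0.012 m and angle between the x axis of short_punch and the x axis of short_row, either way round below 0.26 rad and linear speed of each of short_punch, long_punch below 0.03 m/s and x of long_punch in the frame of long_row between -0.014 and 0.014 m and (y of long_punch in the frame of long_row between -0.01 and 0.01 m or y of long_punch in the frame of long_row between 0.032 and 0.052 m) and z of long_punch in the frame of long_row between 0.004 and 0.012 m and angle between the x axis of long_punch and the x axis of long_row, either way round below 0.26 rad); the robot touches nothing.
It also fails if it takes over 48 s, if anything falls off the work surface, if the arm or the gripper's body presses on something with over 40 N, if the wrist force passes 120 N, or if a joint passes its speed limit or range.

## Working session

There is one attempt and no reset: what is moved stays moved. The work goes in short steps, Python scripts to look and compute and a tool call to move; the robot and the scene stay as the last step left them, time stands still between calls to the robot, and variables do not carry over. Pictures are saved under pics/ and viewed, at most 10 in all, crops included, and the job is handed in when it is done.

Besides the shell and the picture viewer there is one more tool, called after "Request:" in YAML: its name, and indented under it one key for each argument. apply_moves: Moves the arm, as the interface text tells. Its arguments: {"type":"object","properties":{"deltas":{"type":"array"},"squeeze":{"type":"number"}},"required":["deltas"]}

```bash
mkdir -p pics; cat > h.py <<'E'
import numpy as np, cv2
from scipy.spatial.transform import Rotation as R
from rig import *
def rot(q): return R.from_quat([q[1],q[2],q[3],q[0]]).as_matrix()
def ray(p,im):
    K=im["K"];d=np.array([(p[0]-K[0][2])/K[0][0],(p[1]-K[1][2])/K[1][1]]);u=d.copy()
    for _ in range(30): u=d/(1+im["k1"]*(u@u))
    return rot(im["orientation"])@np.array([u[0],u[1],1.])
def at(p,im,z):
    v=ray(p,im);o=np.array(im["position"]);return o+v*(z-o[2])/v[2]
def save(im,n): cv2.imwrite("pics/"+n,np.array(im["frame"])[:,:,::-1])
def tool(p):  # world point -> tool mm
    s=get_state();return rot(s["ee_rot"]).T@(np.array(p)-s["position"])*1000
E
python3 - <<'E'
from h import *
np.set_printoptions(precision=4,suppress=True)
s=get_state();print(s["clock"],s["position"],rot(s["ee_rot"]),nose_length,s["width"])
Z=dict(short_punch=.008,long_punch=.008,short_row=.006,long_row=.006)
ims=[]
for c in("top","side"):
    im=get_image(c);save(im,c+"1.png");ims.append(im["frame"]);print(c,im["position"])
    for n in Z:
        for d in place_of(n,im)[:3]: print(n,d["score"],d["point"],at(d["point"],im,Z[n]))
E
```

```text
0.0 [ 0.1774 -0.5464  0.2474] [[ 0.9512  0.3086 -0.0004]
 [ 0.3086 -0.9512  0.0018]
 [ 0.0002 -0.0018 -1.    ]] 0.017 0.08516790664378601
top [ 0.3786 -0.2306  0.8868]
short_punch 0.65 [240.9, 237.5] [ 0.4324 -0.1215  0.008 ]
long_punch 0.73 [326.7, 268.9] [ 0.3745 -0.2928  0.008 ]
long_row 0.67 [307.7, 186.5] [ 0.5385 -0.2528  0.006 ]
side [0.3785 0.5117 0.4749]
short_punch 0.73 [306.6, 263.7] [ 0.4362 -0.1247  0.008 ]
long_punch 0.83 [345.3, 216.7] [ 0.3806 -0.2746  0.008 ]
short_row 0.95 [231.7, 192.9] [ 0.606  -0.3461  0.006 ]
long_row 0.96 [257.7, 221.5] [ 0.5354 -0.2445  0.006 ]
```

View pics/top1.png

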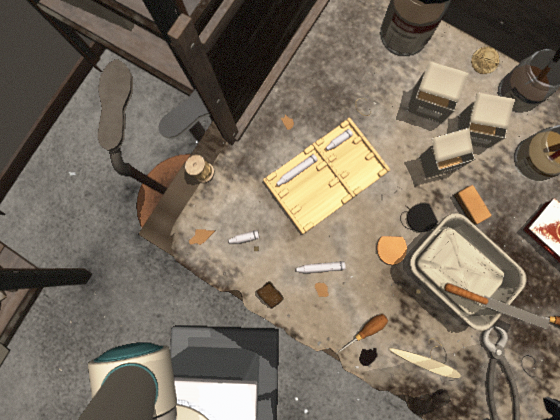

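View pics/side1.png

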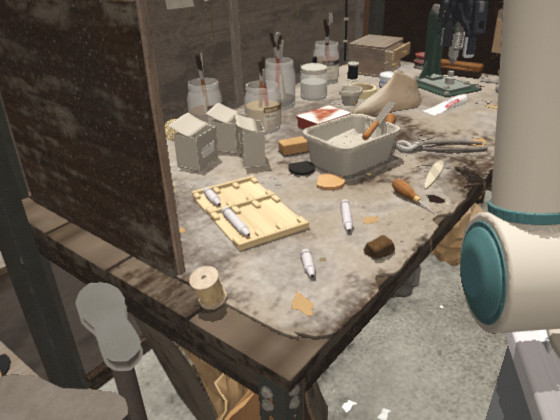

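The top view shows the rack with corners near (350,121), (388,170), (305,232) and (264,183). The filled slots are on its upper-left side. The short punch is at (243,238) and the long one at (320,268). The side view agrees: short at (308,263), long at (347,215). The top network's long_punch point is about 6 px off. I'll move in for a wrist look.

Request:
apply_moves:
  deltas: [85,338,-254,0,0,85,338,-254,0,0,85,338,-254,0,0,85,338,-254,0,0,85,338,-254,0,0,85,338,-254,0,0,85,338,-254,0,0,85,338,-254,0,0,85,338,-254,0,0,85,338,-254,0,0,85,338,-254,0,0,85,338,-254,0,0]
  squeeze: 40

```text
clock: 1.5
position: [0.4217, -0.1988, 0.2485]
ee_rot: [0.0, 0.987, 0.159, 0.0]
contact_force: [-1.7, 0.6, 0.1]
width: 0.0848
gripper_force: 0.0
```

```bash
cat > look.py <<'E'
from h import *
import sys
np.set_printoptions(precision=4,suppress=True)
s=get_state();print(s["clock"],s["position"],rot(s["ee_rot"])[:,:2].T)
im=get_image("wrist");save(im,sys.argv[1]);print(im["position"])
for n,z in dict(short_punch=.008,long_punch=.008,short_row=.006,long_row=.006).items():
    for d in place_of(n,im)[:2]: print(n,d["score"],d["point"],at(d["point"],im,z))
E
python3 look.py w1.png
```

```text
1.5 [ 0.4217 -0.1988  0.2485] [[ 0.9496  0.3136  0.0005]
 [ 0.3136 -0.9496  0.0001]]
[ 0.4995 -0.1728  0.374 ]
short_punch 0.55 [228.5, 155.0] [ 0.4361 -0.1282  0.008 ]
long_punch 0.9 [326.6, 237.5] [ 0.3735 -0.2771  0.008 ]
short_row 0.56 [448.8, 73.8] [ 0.6036 -0.3393  0.006 ]
long_row 0.76 [359.0, 104.9] [ 0.538  -0.2546  0.006 ]
```

View pics/w1.png

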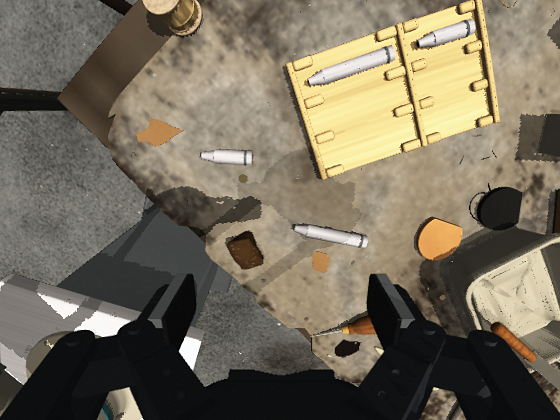

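The wrist view shows the long punch from (294,229) to (367,242) and the short one from (201,155) to (252,158). The rack's visible corners are (288,64), (321,178) and (497,121). The long row is on the left and the short row on the right, with the filled slots at the top.

```bash
cat > p.py <<'E'
from h import *
np.set_printoptions(precision=4,suppress=True)
im=get_image("wrist")
def seg(a,b,z):
    a,b=at(a,im,z),at(b,im,z);d=b-a;print("c",(a+b)/2,"len",np.linalg.norm(d),"ang",np.degrees(np.arctan2(d[1],d[0])))
    return a,b
seg((294,229),(367,242),.008);seg((201,155),(252,158),.008)
A,B=seg((321,178),(497,121),.014);C,_=seg((288,64),(321,178),.014)
u=(B-A)/np.linalg.norm(B-A);v=(C-A)/np.linalg.norm(C-A);print("dot",u@v)
for n,k in(("long",.0655),("short",.172)): print(n,A+u*k+v*.0685,"robot side",A+u*k+v*.0265)
E
python3 p.py
```

```text
c [ 0.3751 -0.2848  0.008 ] len 0.09774292326602306 ang -82.97683552752444
c [ 0.4321 -0.1301  0.008 ] len 0.06098141112821322 ang -75.74118950250082
c [ 0.5073 -0.332   0.014 ] len 0.2160750488633701 ang -53.481779394347
c [ 0.4965 -0.2068  0.014 ] len 0.1316859096603252 ang -144.3103323697937
dot 0.014460473441059683
long [ 0.5377 -0.2579  0.014 ] robot side [ 0.5035 -0.2824  0.014 ]
short [ 0.601  -0.3435  0.014 ] robot side [ 0.5669 -0.368   0.014 ]
```

```bash
cat > to.py <<'E'
from h import *
import sys
x,y,z,a=map(float,sys.argv[1:5]);s=get_state();M=rot(s["ee_rot"])
cur=np.degrees(np.arctan2(M[1,0],M[0,0]));t=(cur-a+90)%180-90
print(s["clock"],"delta",np.round(tool([x,y,z]),1),"turn",round(t,1),"or",round(t-np.sign(t)*180,1),"q",np.round(s["qpos"],2),"w",s["width"],"tilt",np.round(M[:,2],3))
E
python3 to.py .434 -.129 .10 -76
```

```text
1.8 delta [ 36.  -65.6 148.2] turn -86.2 or 93.8 q [-0.6   0.11  1.72 -0.    1.31  0.66] w 0.08510452949636689 tilt [-0. -0. -1.]
```

Request:
apply_moves:
  deltas: [85,36,-66,40,-7,85,36,-66,60,-14,85,36,-66,80,-21,85,36,-66,100,-28,85,36,-66,120,-35,85,36,-66,140,-42,85,36,-66,148,-49,85,36,-66,148,-56,85,36,-66,148,-63,85,36,-66,148,-70,85,36,-66,148,-77,85,36,-66,148,-86]

```text
clock: 2.8
position: [0.4342, -0.1285, 0.1003]
ee_rot: [0.0, 0.627, 0.779, -0.0]
contact_force: [0.9, 0.3, 0.2]
width: 0.0849
gripper_force: 0.0
```

```bash
python3 look.py w2.png;python3 to.py .434 -.129 .020 -76
```

```text
2.8 [ 0.4342 -0.1285  0.1003] [[-0.214   0.9768 -0.0002]
 [ 0.9768  0.214  -0.0001]]
[ 0.417  -0.0482  0.2257]
short_punch 0.78 [282.6, 222.6] [ 0.4351 -0.1249  0.008 ]
long_punch 0.78 [186.4, 363.0] [ 0.3782 -0.2784  0.008 ]
long_row 0.61 [362.0, 370.2] [ 0.54   -0.2537  0.006 ]
3.05 delta [-1.1 -0.6 80.3] turn -2.1 or 177.9 q [-0.44  0.24  1.98 -0.    0.93 -0.65] w 0.08525430331219576 tilt [ 0. -0. -1.]
```

View pics/w2.png

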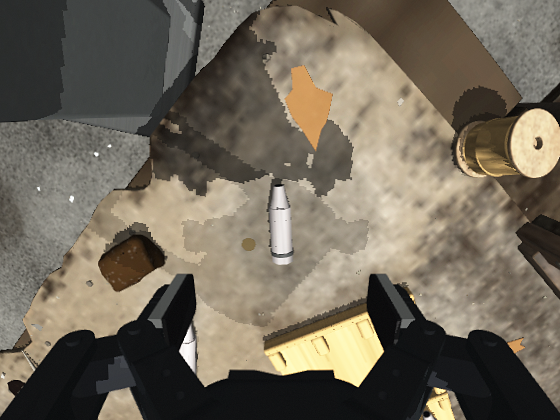

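The short punch runs from (279,180) to (282,263), lined up with the tool. I'll go down and grip it.

Request:
apply_moves:
  deltas: [50,2,0,35,-2,50,2,0,65,-2,50,2,0,78,-2,40,2,0,80,-2,20,2,0,80,-2,10,2,0,80,-2,8,2,0,80,-2,8,2,0,80,-2,8,2,0,80,-2,8,2,0,80,-2]
  squeeze: 40

```text
clock: 3.88
position: [0.4346, -0.1255, 0.0211]
ee_rot: [0.001, 0.615, 0.789, 0.0]
contact_force: [0.3, -0.1, 3.5]
width: 0.0147
gripper_force: 41.3
```

```bash
python3 to.py .602 -.342 .10 -53.2
```

```text
3.8833 delta [-251.   109.6  -78.5] turn -22.7 or 157.3 q [-0.43  0.35  2.08 -0.    0.71 -0.68] w 0.014699543573584167 tilt [ 0.002 -0.001 -1.   ]
```

Request:
apply_moves:
  deltas: [8,0,0,-30,0,8,0,0,-65,0,8,-35,9,-90,-5,8,-70,18,-100,-10,8,-105,27,-100,-15,8,-140,36,-100,-20,8,-175,45,-100,-23,8,-210,55,-100,-23,8,-245,64,-100,-23,8,-267,70,-100,-23,8,-267,70,-100,-23,8,-267,70,-100,-23]

```text
clock: 4.88
position: [0.5671, -0.3679, 0.1196]
ee_rot: [-0.0, 0.446, 0.895, 0.0]
contact_force: [-0.1, 0.4, -0.4]
width: 0.0142
gripper_force: 40.9
```

```bash
python3 look.py w3.png;python3 to.py .568 -.367 .028 -53.2
```

```text
4.8833 [ 0.5671 -0.3679  0.1196] [[-0.6027  0.798   0.0009]
 [ 0.798   0.6027 -0.0001]]
[ 0.5183 -0.3024  0.2452]
short_punch 0.78 [282.2, 281.9] [ 0.6043 -0.4146  0.008 ]
short_row 0.86 [335.8, 211.1] [ 0.6002 -0.3359  0.006 ]
long_row 0.75 [344.1, 75.9] [ 0.5385 -0.2531  0.006 ]
5.1333 delta [-2.   0.3 92.5] turn 0.4 or -179.6 q [-0.68  0.51  1.46  0.    1.17 -1.33] w 0.014500575609516224 tilt [-0.001  0.001 -1.   ]
```

View pics/w3.png

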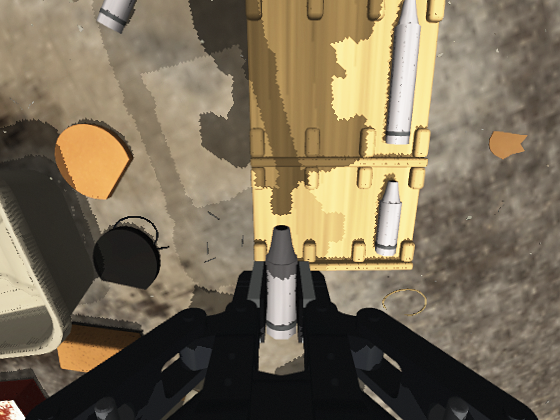

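The held punch (nose at (281,228)) points along the slot. The free robot-side short slot lies between teeth at columns 257/312 and 260/309, with its walls at rows ~162 and ~265.

```bash
python3 - <<'E'
from h import *
np.set_printoptions(precision=4,suppress=True)
im=get_image("wrist")
for p in((285,162),(284.5,265)): print(at(p,im,.014),tool(at(p,im,.014)))
a=at((285,162),im,.014);b=at((284.5,265),im,.014);print(np.linalg.norm(a-b),(a+b)/2,tool((a+b)/2))
for p in((284.5,178),(284.5,250)): print(tool(at(p,im,.0135)))
for p in((336,211),):print(tool(at(p,im,.006)))
# held punch: nose & tail at z of axis
s=get_state()
for z in(.100,.106,.112):print(z,tool(at((281,228),im,z)),tool(at((281,339),im,z)))
E
```

```text
[ 0.541  -0.3261  0.014 ] [ 47.1677   3.5378 106.6387]
[ 0.5937 -0.3956  0.014 ] [-40.029    3.4882 106.6083]
0.0871967477616978 [ 0.5673 -0.3609  0.014 ] [  3.5694   3.513  106.6235]
[ 34.7351   3.2081 107.1343]
[-26.2624   3.439  107.1131]
[  5.5909  46.0248 114.6216]
0.1 [26.3799  0.5088 20.6316] [-43.8525   0.5193  20.6071]
0.106 [28.6662  0.5088 14.6324] [-38.6809   0.5189  14.6089]
0.112 [30.9526  0.5089  8.6332] [-33.5092   0.5185   8.6107]
```

Request:
apply_moves:
  deltas: [8,6,3,30,0,8,6,3,60,0,8,6,3,80,0,8,6,3,90,0,8,6,3,93,0,8,6,3,93,0,20,6,3,93,0,30,6,3,93,0,34,6,3,93,0,34,6,3,70,0,34,6,3,30,0,34,6,3,-20,0]

```text
clock: 6.18
position: [0.565, -0.3597, 0.1316]
ee_rot: [-0.002, 0.445, 0.895, 0.0]
contact_force: [0.4, -1.1, -0.7]
width: 0.0338
gripper_force: 0.0
```

```bash
python3 look.py w4.png;python3 to.py .377 -.281 .10 -83
```

```text
6.1833 [ 0.565  -0.3597  0.1316] [[-0.6038  0.7971  0.0037]
 [ 0.7971  0.6038 -0.001 ]]
[ 0.5163 -0.2944  0.2574]
short_punch 0.65 [284.8, 219.2] [ 0.5706 -0.3611  0.008 ]
short_row 0.76 [328.0, 218.0] [ 0.6004 -0.338   0.006 ]
long_row 0.68 [337.4, 90.5] [ 0.5397 -0.2534  0.006 ]
6.4333 delta [ 177.3 -102.6   32.3] turn 30.1 or -149.9 q [-0.67  0.49  1.46 -0.    1.19 -1.32] w 0.034028735939617354 tilt [ 0.001 -0.001 -1.   ]
```

View pics/w4.png

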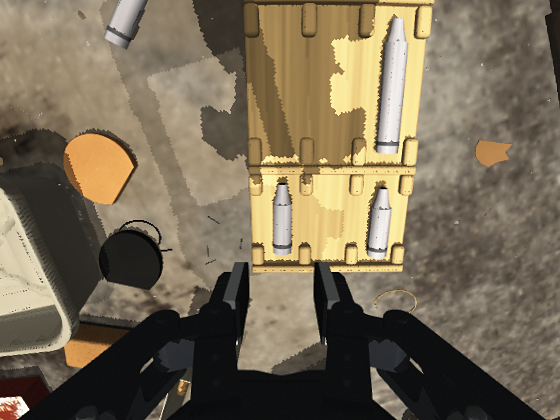

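The short punch lies centred in its slot, (282,183) to (282,254), between walls at rows 171 and 265. The long punch is next.

Request:
apply_moves:
  deltas: [60,35,-20,0,6,60,70,-40,5,12,60,105,-60,10,18,60,140,-81,20,24,60,177,-102,32,30,60,177,-102,32,30,60,177,-102,32,30]

```text
clock: 7.02
position: [0.3733, -0.2772, 0.0975]
ee_rot: [-0.004, 0.662, 0.75, 0.0]
contact_force: [0.7, -0.3, 0.1]
width: 0.0602
gripper_force: 0.0
```

```bash
python3 look.py w5.png;python3 to.py .377 -.28 .02 -83
```

```text
7.0167 [ 0.3733 -0.2772  0.0975] [[-0.1236  0.9923  0.0067]
 [ 0.9923  0.1236 -0.0053]]
[ 0.3643 -0.1965  0.2235]
short_punch 0.76 [489.6, 344.8] [ 0.5745 -0.3653  0.008 ]
long_punch 0.71 [287.2, 235.0] [ 0.3785 -0.2816  0.008 ]
short_row 0.56 [527.8, 316.6] [ 0.6015 -0.3338  0.006 ]
long_row 0.79 [495.8, 225.4] [ 0.5395 -0.2544  0.006 ]
7.2667 delta [ 2.7 -2.3 80.2] turn 0.2 or -179.8 q [-0.79  0.26  1.94  0.    0.94 -0.91] w 0.05990762559997645 tilt [ 0.002 -0.001 -1.   ]
```

View pics/w5.png

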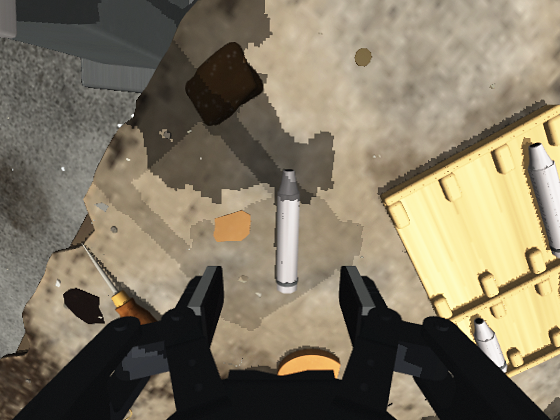

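The long punch runs from (289,170) to (286,294), with a leather scrap about 28 mm to its left, so I'll go down with a narrow opening.

Request:
apply_moves:
  deltas: [30,3,0,20,1,30,3,0,45,1,30,3,0,60,1,30,3,0,75,1,30,3,0,80,1,20,3,0,80,1,8,3,0,80,1,8,3,0,80,1,8,3,0,80,1,8,3,0,80,1]
  squeeze: 50

```text
clock: 8.1
position: [0.3778, -0.2783, 0.0206]
ee_rot: [0.001, 0.668, 0.744, -0.0]
contact_force: [0.1, -1.2, -1.9]
width: 0.0148
gripper_force: 50.6
```

```bash
python3 to.py .504 -.280 .12 -53.2
```

```text
8.1 delta [-15.3 125.4 -99.3] turn -30.7 or 149.3 q [-0.78  0.37  2.04 -0.    0.72 -0.89] w 0.014779130521646994 tilt [ 0.001 -0.001 -1.   ]
```

Request:
apply_moves:
  deltas: [8,0,0,-30,0,8,0,0,-65,0,8,0,25,-90,-6,8,-8,60,-99,-12,8,-15,95,-99,-18,8,-15,125,-99,-24,8,-15,125,-99,-31,8,-15,125,-99,-31,8,-15,125,-99,-31]

```text
clock: 8.85
position: [0.5026, -0.2789, 0.1188]
ee_rot: [-0.001, 0.446, 0.895, -0.0]
contact_force: [0.1, -0.1, -1.4]
width: 0.0142
gripper_force: 50.6
```

```bash
python3 look.py w6.png;python3 to.py .504 -.280 .0265 -53.2
```

```text
8.85 [ 0.5026 -0.2789  0.1188] [[-0.6019  0.7986  0.0013]
 [ 0.7986  0.6019 -0.0009]]
[ 0.4539 -0.2133  0.2444]
long_punch 0.95 [280.3, 286.5] [ 0.5408 -0.33    0.008 ]
long_row 0.86 [335.5, 219.2] [ 0.5397 -0.2524  0.006 ]
9.1 delta [-1.4  1.1 92.6] turn 0.2 or -179.8 q [-0.63  0.38  1.7  -0.    1.07 -1.27] w 0.014146890276862167 tilt [-0.  0. -1.]
```

View pics/w6.png

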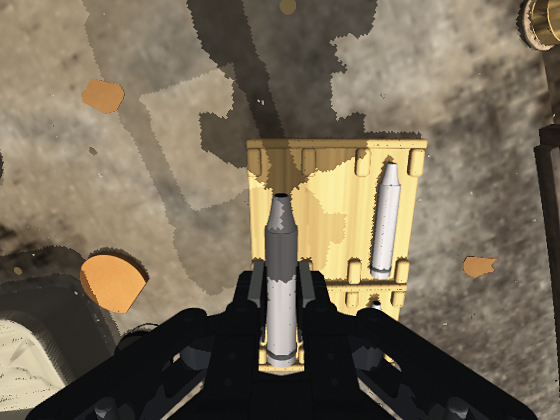

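```bash
python3 - <<'E'
from h import *
im=get_image("wrist")
a=tool(at((281,144),im,.014));b=tool(at((281,286),im,.014));print(a,b,(a+b)/2)
p=at((335.5,219.2),im,.006);print(tool(p))
for z in(.106,.110):print(tool(at((281,196),im,z)),tool(at((282,365),im,z)))
E
```

```text
[ 60.66929154   0.43056099 105.13694451] [-59.74875587   0.40857082 105.13499182] [  0.46026784   0.4195659  105.13596817]
[ -1.17660088  45.65415113 113.1292196 ]
[45.22140078  0.43697948 13.13669161] [-56.49875289   1.0026524   13.1349553 ]
[46.28296086  0.43757879  9.13670872] [-52.5007027    0.98692168   9.13502253]
```

Request:
apply_moves:
  deltas: [8,2,0,30,0,8,2,0,60,0,8,2,0,80,0,8,2,0,90,0,8,2,0,92,0,8,2,0,92,0,20,2,0,92,0,30,2,0,92,0,34,2,0,92,0,34,2,0,70,0,34,2,0,30,0,34,-40,0,-20,0]

```text
clock: 10.15
position: [0.5148, -0.2951, 0.1223]
ee_rot: [-0.003, 0.445, 0.896, 0.001]
contact_force: [0.6, 0.0, -0.3]
width: 0.0341
gripper_force: 0.0
```

Request:
apply_moves:
  deltas: [34,-40,0,-40,0,34,-60,0,-40,0,34,-60,0,-40,0,34,-60,0,-40,0]

```text
clock: 10.48
position: [0.5556, -0.3486, 0.1625]
ee_rot: [0.002, 0.445, 0.895, -0.0]
contact_force: [-0.3, 0.1, -0.6]
width: 0.034
gripper_force: 0.0
```

```bash
python3 look.py w7.png
```

```text
10.4833 [ 0.5556 -0.3486  0.1625] [[-0.6031  0.7977 -0.0038]
 [ 0.7977  0.6031  0.001 ]]
[ 0.5063 -0.2827  0.2877]
short_punch 0.9 [284.4, 221.0] [ 0.5698 -0.3608  0.008 ]
long_punch 0.82 [279.5, 109.9] [ 0.504  -0.2815  0.008 ]
short_row 0.77 [324.1, 217.8] [ 0.5993 -0.3353  0.006 ]
long_row 0.61 [332.5, 107.6] [ 0.5399 -0.2517  0.006 ]
```

View pics/w7.png

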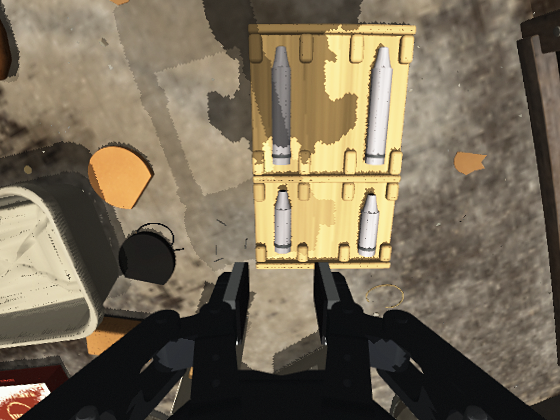

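Both punches lie flat and centred in the free robot-side slots: long from (281,46) to (282,163), short from (283,189) to (283,252). The gripper is clear of everything.

```bash
python3 -c "from rig import *; print(sign_off())"
```

```text
the job is handed in; nothing more can be done
None
```

Both punches are lying flat and centred in the free robot-side slots of their rows (checked in the last wrist picture), and the job was handed in at about 10.5 s; the sign-off gave no verdict.

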